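Hold the kitty box latch open with its key

ROBOT

A 6-joint arm with a two-finger parallel gripper is mounted at the origin on the work surface. World frame = base frame: x ahead of the robot, y to its left, z up, the work surface at z = 0. Lengths are in mm, angles in degrees, forces in N, time in s.
With the tool pointing down it reaches from about 275 to 825 mm from the base axis. Payload 4.9 kg.
Tool frame: the origin (TCP) lies between the finger pads; the fingertips stand 22 mm ahead of it and the grasp point (between the pads) lies 3 mm ahead of it; z points along the fingers, y is the direction in which the jaws open and shut (so a half turn about z gives the same grasp; the last joint's range is limited). The gripper opens to 85 mm and grips with 20 to 120 N. Pads are 22 mm wide; open, the fingers measure 114 mm over their backs; the gripper's body (76 mm by 85 mm) begins 54 mm behind the grasp point. The pads swing forward as they close: fully open they stand 13 mm farther back than shut.
Start: joints at [62.212, 18.69, -11.035, 60.275, 0, 82.311], TCP at [189.002, 516.524, 253.281] pointing down, gripper open.
Joint ranges: [-152.03, 152.03], [-55.5, 102.48], [-74.3, 77.21], [-110.64, 120.58], [-84.22, 78.4], [-180, 180]. Speed limits (degrees/s): [147.25, 147.25, 180, 180, 180, 180].

INTERFACE

Orientations are given as a 3x3 rotation matrix whose columns are the frame's x, y, z axes.
In Python, from bench import get_obs, vision, env, models gives the robot as it stands.
- The arm moves only by the tool step_arm, never from a script. Its argument "series" is a list of rows, each an object with "jaw": the finger opening in m, from 0 to 0.0854; "delta_pos": the shift along the tool's x, y, z in m, a list of three; "delta_rot": the turn, a rotation vector about the tool's x, y, z in rad, a list of three. In form: [{"jaw": jaw, "delta_pos": [x, y, z], "delta_rot": [rx, ry, rz]}, ...]. A call has 1 to 10 rows; each row is the pose to reach, as a shift and turn from the pose commanded when the call began, along the tool's axes at that moment; what a row does not reach only later rows make up. A row lasts 1/8 s, in which the tool goes at most 62.5 mm and 10.7 degrees, less where a joint would pass 70% of its speed; a pose out of reach is approached as far as the arm can. A call with a gripper value outside its range is refused whole. The fingers move at their own pace and stop on an object; "force" is the grip in N (left out, the last holds). Time passes only in rows, so rows that repeat a pose let the fingers close. It gives the time, the measured TCP pose, the force and the opening at its end, in the units of the state.
- get_obs(): the state, without advancing time (a new reading comes with each control period).
- vision.camera(name): name is "scene" or "top" or "wrist"; returns the picture (420x560x3 uint8, blue, green, red); there is no depth.
- vision.camera_model(name): a dict with "fx", "fy", "cx", "cy" (pixels), "k1" (the pictures are not rectified: a ray, as slopes to the right and down, at radius r is drawn at 1 + k1 r^2 times it, then the intrinsics apply), "world_from_camera" (4x4, takes a point from camera to world coordinates). Camera axes: x right, y down, z forward; pixel columns grow to the right and rows downward; lengths in mm; the calibration is good to about 2 mm. A picture is of the moment at which its call begins: read the wrist's pose just before it. camera_model takes no time and is no camera call; for the wrist camera it gives the pose at the moment of the call.
- env.sign_off(): hands the job in, once; it reports no verdict.
Trained networks look in the newest picture that a camera, given by its name, has taken for a name from the list of things; names that differ only in an ending like _2 or _b are one class to them, and where a whole thing is asked for, a point or a joint stands for the part that bears it (a point fixed in the world has none). Each returns a list of dicts, best first, with "conf" (0 to 1); they miss things now and then, are a little off and sometimes report something else, mostly with a low value. They report only what shows in the picture. A call takes as long as a camera call.
- models.look_for(camera, target): "extent" ([centre column, centre row, width, height] in pixels, round what is visible of it).
- models.silhouettes(camera, target): "region" (420x560 bool, what is visible of it) and "extent" ([centre column, centre row, width, height] in pixels, round what is visible of it).
The state is a dict: "clock": time; "q": joint angles; "qd": joint speeds; "tau": joint torques, N m; "position": TCP position; "ee_rot": TCP orientation; "ft_force": force on the tool from outside, world axes, zero at the start; "wrist_torque": the same for the moment, N m; "finger_gap": finger opening in mm.
Only numpy, scipy, OpenCV 4.12 (cv2) and the standard library are available. Lean on these libraries where they do the work, as an engineer would, in place of code of your own. Each camera call takes 0.05 s, during which the arm holds its last target. There are 200 camera calls.

TASK

In the shared pantry, lift the round-headed key out of the oak key block and push it fully home in the lock on top of the grey steel kitty box; the pins are sticky, so ease and wiggle it past them rather than ramming it in. Then turn the key a quarter turn clockwise, seen from above, to its stop and keep hold of it there: the latch springs back when the key is let go, so finish still gripping the turned key, holding the bolt drawn for someone to lift the lid. Leave the oblong-headed key in its slot and the other things on the shelf undisturbed.

Things in the scene. Friction and masses are not known exactly. Their poses are not given: they have to be found in the camera images.
- round_key_head (a point): Centre of the head of the key to use, which stands blade down in a slot of the key block: a ROUND flat black plastic head, disc 32 mm across, 9 mm thick. x along the width of head and blade, y through their thickness (pinch along y), z up the key. From here: head top 16 mm up, underside of the 14.5 x 8 mm shoulder 24 mm down, blade tip 47 mm down. Works either way round (half turn about z).
- round_key: The same round-headed key, about 30 g; origin at the blade tip on the key's axis, z up to the head. Steel blade 12 mm wide (x), 4 mm thick (y), tapering over the last 5 mm to 6 x 2 mm at the tip; between 15.5 mm above the tip and the shoulder (23 mm above the tip) it is cut to a 4 mm round neck, the throat.
- oblong_key_head (a point): Centre of the head of the other key, not to be used, in another slot of the same block: alike but for a taller, narrower OBLONG flat black head, 20 mm wide (x), 9 mm thick (y), 46 mm tall, square-cornered; its top stands 84 mm above the work surface, that of the round head 70 mm.
- key_block: Oak key block, fixed, 150 mm (its x) x 56 mm x 30 mm high, origin at the centre of its underside. Three slots, 14 mm long along its x, 6 mm wide, 26 mm deep, at x = -50, 0 and 50 mm. The keys stand in the outer two (which is where varies), shoulders resting on the top, 30 mm above the work surface; the middle slot is empty.
- lock_mouth (a point): Centre of the keyway mouth in the round chrome lock face (32 mm across), 118 mm above the work surface, opening upward. Slot 14.4 mm long (this x), 6.4 mm wide (y), narrowing to 5 mm wide 6 mm down. Home, the key's shoulder rests on the face: tip 23 mm below this point, head centre 24 mm above it. Only then can the key turn: its throat clears the fixed 6 mm thick face.
- kitty_box: Grey steel kitty box, bolted down, 200 (x) x 240 x 90 mm, origin at the centre of its underside, front (-x) towards the robot. A dark steel latch case, 44 x 64 x 24 mm, with the lock sits on its front deck, 56 mm in front of the centre. Two pairs of sticky sprung pins press on the blade's edges: a key pressed lightly stops with its tip about 15 mm, then 22 mm deep.
- lock_plug (a joint): Lock plug's angle, rad: 0 at the start, growing clockwise seen from above to a stop at 1.57; the key has 0.1 rad of play in it. A spring (0.025 N m, 0.07 at the stop) turns it back when the key is let go. Turning draws the latch bolt 10 mm out of its keeper on the lid. The pins pass under 15 to 22 N straight push, or about 10 N if the key is rocked 1 to 2 mm along the slot's length.
- mortar: White ceramic mortar with its pestle leaning in it, 132 mm across, 85 mm high (pestle to 150 mm), standing at the back; origin at the centre of its underside. Loose; leave it alone.
- lentil_jar: Clear glass lentil jar with a metal lid, 96 mm across, 162 mm high, standing at the back; origin at the centre of its underside. Loose; leave it alone.
- lid_organiser: White plastic lid organiser (110 x 240 mm base) with four pot lids standing in it, 145 mm high, standing at the back; origin at the centre of its underside. Loose; leave it alone.
- spice_tin: Small round spice tin, 50 mm across, 70 mm high, between the box and the key block; origin at the centre of its underside. Loose; leave it alone.
- egg_timer: Round steel egg timer, 72 mm across, 56 mm high, between the box and the key block, farther back than the tin; origin at the centre of its underside. Loose; leave it alone.
- mug: White mug, 82 mm across, 95 mm high, handle on its own +y side, out at one side; origin at the centre of its underside. Loose; leave it alone.
- pepper_mill: Dark wooden pepper mill, 58 mm across, 160 mm high, out at one side; origin at the centre of its underside. Loose; leave it alone.

How it is judged (in metres and radians):
On the way, in this order (a step that is already met when the one before it is completed fails the run):
1. the round-headed key is fully home in the lock (z of round_key_head in the frame of lock_mouth between 0.02 and 0.026 m and horizontal distance between round_key_head and lock_mouth below 0.005 m and angle between round_key_head's own z axis and vertical below 0.2 rad), for 0.05 s.
2. the key, home in the lock, is turned a quarter turn to the stop and held by the fingers (all of step 1 and value of joint lock_plug above 1.4 rad and contact force between the fingers and round_key above 1 N), for 0.4 s.
At the end, for the whole second after the job is handed in: Through the last second: round-headed key home (head centre 20 to 26 mm above the keyway mouth, within 5 mm of its axis, upright within 0.2 rad), key still, plug past 1.4 rad, fingers gripping the key (over 1 N); oblong-headed key within 15 mm of its place (all of step 2 and linear speed of round_key below 0.03 m/s and distance of oblong_key_head from where it was at the start of the episode below 0.015 m); the arm keeps its last pose, push and grip.
It fails at once if the oblong-headed key is moved from its slot (more than 15 mm) (distance of oblong_key_head from where it was at the start of the episode above 0.015 m).
It fails at once if the key is rammed in: more than 100 N of contact force in all between key and box before it is turned (contact force between round_key and kitty_box above 100 N and value of joint lock_plug below 0.2 rad).
It fails at once if another thing on the shelf is shoved more than 30 mm or tipped over (distance of any of mortar, lentil_jar, lid_organiser, spice_tin, egg_timer, mug, pepper_mill from where it was at the start of the episode above 0.03 m or angle between any of mortar, lentil_jar, lid_organiser, spice_tin, egg_timer, mug, pepper_mill's own z axis and vertical above 0.4 rad).
It also fails if it takes over 51 s, if anything falls off the work surface, if the arm or the gripper's body presses on something with over 40 N, if the wrist force passes 120 N, or if a joint passes its speed limit or range.

## Working session

There is one attempt and no reset: what is moved stays moved. The work goes in short steps, Python scripts to look and compute and a tool call to move; the robot and the scene stay as the last step left them, time stands still between calls to the robot, and variables do not carry over. Pictures are saved under pics/ and viewed, about 8 in all and at most 12, crops included, and the job is handed in when it is done.

Besides the shell and the picture viewer there is one more tool, called after "Call:" as name([rows], argument=value, ...), one row to a line, values as JSON. step_arm: Moves the arm, as the interface text tells. Its arguments: {"type":"object","properties":{"series":{"type":"array"},"force":{"type":"number"}},"required":["series"]}

```bash
mkdir -p pics
cat > h.py <<'E'
import numpy as np, cv2
from bench import get_obs, vision, env, models
def ray(cam,uv):
    m=vision.camera_model(cam) if isinstance(cam,str) else cam
    d=np.array([(uv[0]-m["cx"])/m["fx"],(uv[1]-m["cy"])/m["fy"]]);s=d.copy()
    for _ in range(20): s=d/(1+m["k1"]*(s@s))
    T=np.array(m["world_from_camera"]);v=T[:3,:3]@np.array([s[0],s[1],1.]);return T[:3,3],v/np.linalg.norm(v)
def atz(cam,uv,z):
    o,v=ray(cam,uv);return o+v*(z-o[2])/v[2]
def proj(cam,P):
    m=vision.camera_model(cam) if isinstance(cam,str) else cam
    T=np.linalg.inv(np.array(m["world_from_camera"]));p=T[:3,:3]@np.array(P,float)+T[:3,3];s=p[:2]/p[2];s=s*(1+m["k1"]*(s@s))
    return np.array([m["fx"]*s[0]+m["cx"],m["fy"]*s[1]+m["cy"]])
def tri(rs):
    A=sum(np.eye(3)-np.outer(v,v) for o,v in rs);b=sum((np.eye(3)-np.outer(v,v))@o for o,v in rs)
    x=np.linalg.solve(A,b);return x,[np.linalg.norm((np.eye(3)-np.outer(v,v))@(x-o)) for o,v in rs]
E
python3 - <<'E'
from h import *
np.set_printoptions(precision=1,suppress=True)
ims=[]
for c in ["scene","top"]:
    im=vision.camera(c);ims.append(im);cv2.imwrite(f"pics/{c}0.png",im)
    print(c,np.array(vision.camera_model(c)["world_from_camera"])[:3,3],vision.camera_model(c)["fx"])
    for t in ["round_key_head","oblong_key_head","key_block","kitty_box","lock_plug","spice_tin","egg_timer","mug","pepper_mill"]:
        r=models.look_for(c,t); print(c,t,[(np.array(q["extent"]),round(q["conf"],2)) for q in r[:3]], [atz(c,q["extent"][:2],50)[:2] for q in r[:2]])
s=get_obs();print(s)
E
```

```text
scene [1127.8  330.4 1103.4] 388.8364249509226
scene round_key_head [] []
scene oblong_key_head [(array([365. , 214.5,   7.3,  16.8]), 0.58)] [array([465.6, 227.4])]
scene key_block [(array([348.2, 234.3,  41.7,  47.3]), 0.95)] [array([556.5, 215.5])]
scene kitty_box [(array([248.2, 164.9,  83.2,  85.4]), 0.67)] [array([ 507.4, -192.5])]
scene lock_plug [] []
scene spice_tin [(array([302.2, 181.2,  17.9,  24.3]), 0.53)] [array([464.8,  -3.9])]
scene egg_timer [(array([277.5, 228. ,  23. ,  20.8]), 0.93)] [array([655.9,  23.4])]
scene mug [(array([459.1, 264.4,  49.1,  36.7]), 0.76), (array([185.4, 107.8,  20.8,  42.1]), 0.59)] [array([465.5, 539.7]), array([ 415.5, -551.5])]
scene pepper_mill [(array([185.4, 106.7,  22. ,  41.3]), 0.9)] [array([ 411. , -555.4])]
top [ 497.5   10.4 1614.8] 512.1426827843666
top round_key_head [(array([358.5, 256.4,  97.3,  89.8]), 0.44), (array([221.9, 228.8,   6.6,  11.8]), 0.43)] [array([ 494.1, -215.4]), array([572.6, 204.3])]
top oblong_key_head [] []
top key_block [(array([220.8, 247.5,  28.3,  49.2]), 0.93)] [array([515.2, 206.5])]
top kitty_box
[... 467 characters left out ...]
ug [(array([114.2, 260.2,  35.9,  26.7]), 0.96)] [array([469., 542.])]
top pepper_mill [(array([464.9, 280.5,  29.5,  20. ]), 0.71), (array([357.6, 257.2,  98.7,  92.9]), 0.64), (array([220.2, 231.1,   4.7,   8.2]), 0.62)] [array([ 421.5, -552.6]), array([ 491.6, -212.7])]
{'clock': 1.0, 'q': array([ 62.2,  18.7, -11. ,  60.3,  -0. ,  82.3]), 'qd': array([ 0. ,  0.1,  0.1,  0. , -0. , -0.1]), 'tau': array([ -0. , -44.3,  26.3,   0. ,  -0. ,   0. ]), 'position': array([189. , 516.5, 253.3]), 'ee_rot': array([[-0.9,  0.3,  0. ],
       [ 0.3,  0.9,  0. ],
       [-0. ,  0. , -1. ]]), 'ft_force': array([ 0.8, -0.4,  0.9]), 'wrist_torque': array([-0.,  0., -0.]), 'finger_gap': 85.17235107004342}
```

View pics/top0.png

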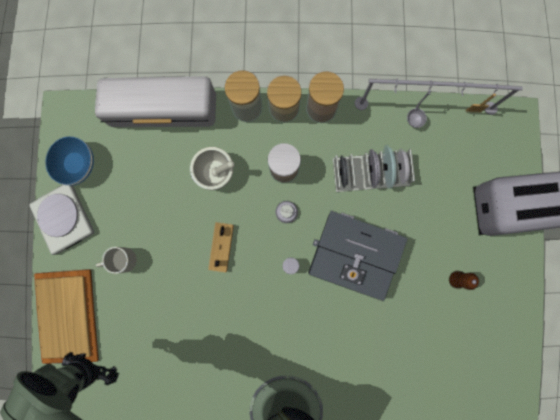

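View pics/scene0.png

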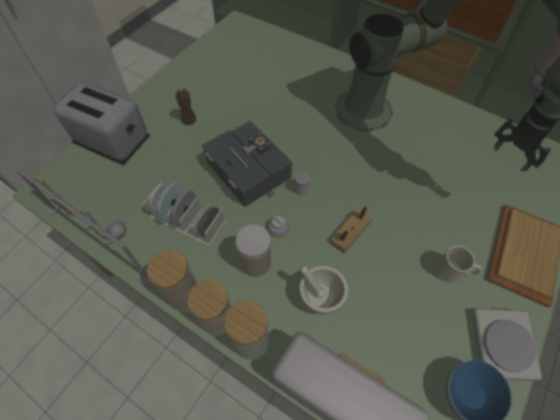

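Run:
```python
from h import *
np.set_printoptions(precision=2,suppress=True)
s=get_obs();R=s["ee_rot"];print(R,np.degrees(np.arctan2(R[1,1],R[0,1])))
m=vision.camera_model("wrist");T=np.array(m["world_from_camera"]);print("cam in tool",R.T@(T[:3,3]-s["position"]),R.T@T[:3,:3],m["fx"])
for uv in [(222,231),(217,263)]: print(atz("top",uv,60))
print("lock",atz("top",(353,274),118),"slots/edges",atz("top",(332,213),90),atz("top",(407,238),90),atz("top",(310,263),90),atz("top",(385,298),90))
print(tri([ray("top",(353,274)),ray("scene",(260,142))]))
print(tri([ray("top",(222,231)),ray("scene",(342,233))]),tri([ray("top",(217,263)),ray("scene",(365,212))]))
t=np.array([505,205,270.]);print(R.T@(t-s["position"]))
```

```text
[[-0.94  0.34  0.  ]
 [ 0.34  0.94  0.  ]
 [-0.    0.   -1.  ]] 69.9006995876489
cam in tool [  70.84    0.01 -120.87] [[-0.   -0.96 -0.28]
 [ 1.   -0.    0.  ]
 [-0.   -0.28  0.96]] 366.39982669293096
[565.44 202.64  60.  ]
[467.79 215.94  60.  ]
lock [ 442.64 -189.94  118.  ] slots/edges [ 622.81 -129.14   90.  ] [ 550.83 -356.63   90.  ] [472.83 -65.03  90.  ] [ 370.71 -290.9    90.  ]
(array([ 441.07, -189.63,  105.77]), [np.float64(2.228399198462389), np.float64(2.2283991984625016)])
(array([566.41, 200.69,  58.44]), [np.float64(2.320019293132411), np.float64(2.3200192931323893)]) (array([466.18, 220.19,  60.67]), [np.float64(4.590889542252591), np.float64(4.590889542252582)])
[-403.81 -183.97  -16.7 ]
```

Run:
```python
from h import *
s=get_obs();R=s["ee_rot"]
print(R.T@(np.array([516,207,265.])-s["position"]))
```

```text
[-413.45171079 -178.31671794  -11.69910347]
```

Call:
step_arm([
  {"jaw": 0.05, "delta_pos": [-0.0517, -0.0223, -0.0015], "delta_rot": [0, 0, -0.024]},
  {"jaw": 0.05, "delta_pos": [-0.1034, -0.0446, -0.003], "delta_rot": [0, 0, -0.05]},
  {"jaw": 0.05, "delta_pos": [-0.155, -0.0669, -0.0045], "delta_rot": [0, 0, -0.073]},
  {"jaw": 0.05, "delta_pos": [-0.207, -0.0892, -0.006], "delta_rot": [0, 0, -0.097]},
  {"jaw": 0.05, "delta_pos": [-0.2585, -0.1115, -0.0075], "delta_rot": [0, 0, -0.12]},
  {"jaw": 0.05, "delta_pos": [-0.31, -0.1338, -0.009], "delta_rot": [0, 0, -0.145]},
  {"jaw": 0.05, "delta_pos": [-0.362, -0.156, -0.0105], "delta_rot": [0, 0, -0.17]},
  {"jaw": 0.05, "delta_pos": [-0.4135, -0.1783, -0.0117], "delta_rot": [0, 0, -0.194]},
  {"jaw": 0.05, "delta_pos": [-0.4135, -0.1783, -0.0117], "delta_rot": [0, 0, -0.194]},
  {"jaw": 0.05, "delta_pos": [-0.4135, -0.1783, -0.0117], "delta_rot": [0, 0, -0.194]},
])

```text
clock: 2.25
position: [515.6, 207.0, 264.7]
ee_rot: [[-0.988, 0.157, -0.001], [0.157, 0.988, 0.0], [0.001, 0.0, -1.0]]
ft_force: [-0.6, 0.1, 0.1]
finger_gap: 50.3
```

Run:
```python
from h import *
np.set_printoptions(precision=2,suppress=True)
s=get_obs();print(s["clock"],s["position"],s["q"],s["finger_gap"])
im=vision.camera("wrist");cv2.imwrite("pics/w1.png",im)
for t in ["round_key_head","oblong_key_head","key_block"]:
    r=models.silhouettes("wrist",t)
    for q in r[:2]:
        mk=q["region"].astype(np.uint8);c,_=cv2.findContours(mk,0,2);c=max(c,key=cv2.contourArea)
        print(t,np.array(q["extent"]),round(q["conf"],2),cv2.minAreaRect(c),atz("wrist",q["extent"][:2],54))
```

```text
2.25 [515.56 206.97 264.7 ] [14.25 18.91 -9.01 62.14  0.03 23.27] 50.295610136915016
round_key_head [293.1 227.8   8.7  31.8] 0.84 ((293.0, 231.0), (32.0, 10.0), 90.0) [564.74 207.01  54.  ]
oblong_key_head [288.6 126.8  11.3  30.5] 0.73 ((290.0, 126.0), (26.0, 10.0), 90.0) [470.16 217.49  54.  ]
key_block [289.8 170.4  61.6 153.3] 0.86 ((289.5, 171.0), (152.0, 61.0), 90.0) [509.18 212.61  54.  ]
```

View pics/w1.png

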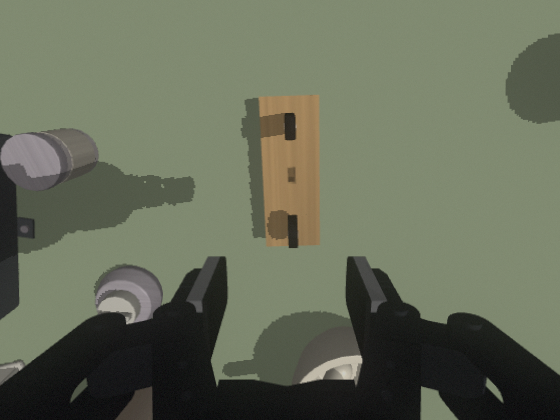

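Run:
```python
from h import *
np.set_printoptions(precision=2,suppress=True)
s=get_obs();R=s["ee_rot"]
a,b=atz("wrist",(319,96),30),atz("wrist",(319.5,244),30);print(a,b,np.degrees(np.arctan2(*(b-a)[1::-1])))
m,k=atz("wrist",(291.5,175),30),atz("wrist",(293,231),60);print(m,k)
print(atz("wrist",(290,113),84),atz("wrist",(290,139),84), atz("wrist",(292.5,215),54),atz("wrist",(293,247),54))
print(tri([ray("wrist",(293,229)),ray("top",(222,231)),ray("scene",(342,233))]))
print(R.T@(np.array([564,206,150.])-s["position"]))
```

```text
[448.9 249.6  30. ] [595.72 230.95  30.  ] -7.2367717639813725
[518.63 213.13  30.  ] [565.99 206.86  60.  ]
[457.55 220.39  84.  ] [477.8  217.27  84.  ] [552.12 208.6   54.  ] [584.66 204.15  54.  ]
(array([565.83, 202.82,  56.25]), [np.float64(4.218808274954467), np.float64(0.3596260322206468), np.float64(4.518148168250476)])
[-48.66   5.54 115.07]
```

Call:
step_arm([
  {"jaw": 0.04, "delta_pos": [-0.025, 0.003, 0.045], "delta_rot": [0, 0, 0]},
  {"jaw": 0.04, "delta_pos": [-0.05, 0.006, 0.085], "delta_rot": [0, 0, 0]},
  {"jaw": 0.04, "delta_pos": [-0.05, 0.006, 0.125], "delta_rot": [0, 0, 0]},
  {"jaw": 0.04, "delta_pos": [-0.05, 0.006, 0.125], "delta_rot": [0, 0, 0]},
  {"jaw": 0.04, "delta_pos": [-0.05, 0.006, 0.125], "delta_rot": [0, 0, 0]},
])

```text
clock: 3.08
position: [566.6, 205.9, 141.5]
ee_rot: [[-0.988, 0.155, 0.001], [0.155, 0.988, 0.0], [-0.001, 0.001, -1.0]]
ft_force: [0.4, 0.2, 0.7]
finger_gap: 40.3
```

Run:
```python
from h import *
np.set_printoptions(precision=2,suppress=True)
s=get_obs();print(s["clock"],s["position"],s["finger_gap"])
im=vision.camera("wrist");cv2.imwrite("pics/w2.png",cv2.resize(im[120:420,140:420],None,fx=2,fy=2))
for t in ["round_key_head"]:
    r=models.silhouettes("wrist",t)
    for q in r[:2]:
        mk=q["region"].astype(np.uint8);c,_=cv2.findContours(mk,0,2);c=max(c,key=cv2.contourArea)
        print(t,np.array(q["extent"]),round(q["conf"],2),cv2.minAreaRect(c),atz("wrist",q["extent"][:2],60),atz("wrist",q["extent"][:2],70))
for z in (54,70): print(proj("wrist",[566,206,z]))
```

```text
3.075 [566.59 205.88 141.49] 40.324623266049606
round_key_head [283.6 223.8  17.1  54.5] 0.63 ((284.5, 223.0), (52.0, 17.0), 90.0) [567.81 204.4   60.  ] [564.32 204.99  70.  ]
[285.8  217.26]
[285.86 226.34]
```

View pics/w2.png

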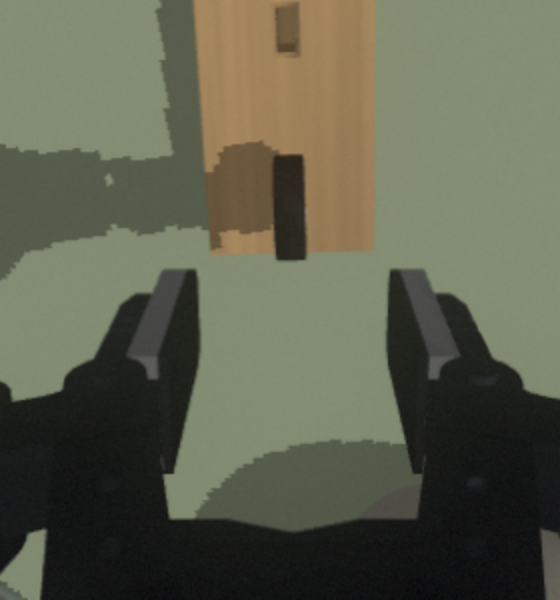

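Call:
step_arm([
  {"jaw": 0.03, "delta_pos": [-0.0025, -0.0005, 0.04], "delta_rot": [0, 0, 0]},
  {"jaw": 0.03, "delta_pos": [-0.0025, -0.0005, 0.07], "delta_rot": [0, 0, 0]},
  {"jaw": 0.03, "delta_pos": [-0.0025, -0.0005, 0.083], "delta_rot": [0, 0, 0]},
  {"jaw": 0.03, "delta_pos": [-0.0025, -0.0005, 0.083], "delta_rot": [0, 0, 0]},
], force=50)

```text
clock: 3.68
position: [568.9, 204.3, 57.5]
ee_rot: [[-0.988, 0.156, 0.0], [0.156, 0.988, 0.0], [-0.0, 0.0, -1.0]]
ft_force: [-0.3, 0.1, 0.6]
finger_gap: 30.0
```

Call:
step_arm([
  {"jaw": 0.02, "delta_pos": [0, 0, 0], "delta_rot": [0, 0, 0]},
  {"jaw": 0.01, "delta_pos": [0, 0, 0], "delta_rot": [0, 0, 0]},
  {"jaw": 0.004, "delta_pos": [0, 0, 0], "delta_rot": [0, 0, 0]},
  {"jaw": 0.004, "delta_pos": [0, 0, 0], "delta_rot": [0, 0, 0]},
  {"jaw": 0.004, "delta_pos": [0, 0, 0], "delta_rot": [0, 0, 0]},
])

```text
clock: 4.3
position: [569.8, 204.5, 58.3]
ee_rot: [[-0.988, 0.156, 0.002], [0.156, 0.988, 0.001], [-0.002, 0.001, -1.0]]
ft_force: [-1.0, -0.6, 6.1]
finger_gap: 8.2
```

Run:
```python
from h import *
np.set_printoptions(precision=2,suppress=True)
s=get_obs();print(s["clock"],s["position"],s["finger_gap"],s["ft_force"],s["wrist_torque"])
im=vision.camera("wrist");cv2.imwrite("pics/w3.png",cv2.resize(im[120:420,140:420],None,fx=2,fy=2))
```

```text
4.3 [569.75 204.5   58.3 ] 8.209369513984532 [-0.96 -0.64  6.08] [ 0.    0.11 -0.02]
```

View pics/w3.png

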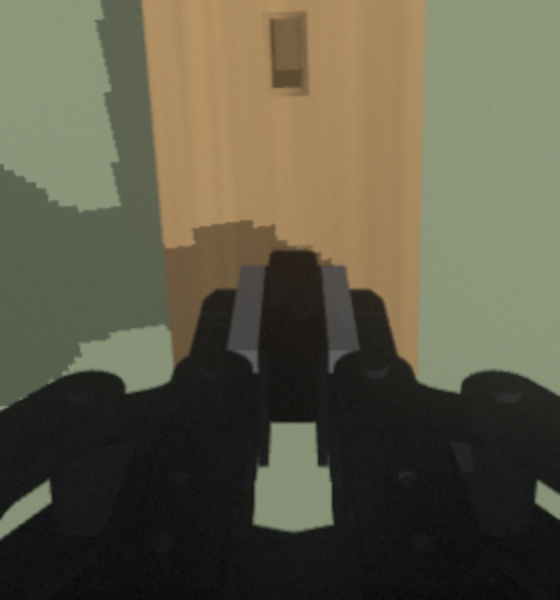

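Call:
step_arm([
  {"jaw": 0.004, "delta_pos": [0, 0, -0.01], "delta_rot": [0, 0, 0]},
  {"jaw": 0.004, "delta_pos": [0, 0, -0.03], "delta_rot": [0, 0, 0]},
  {"jaw": 0.004, "delta_pos": [0, 0, -0.06], "delta_rot": [0, 0, 0]},
  {"jaw": 0.004, "delta_pos": [0, 0, -0.11], "delta_rot": [0, 0, 0]},
  {"jaw": 0.004, "delta_pos": [0, 0, -0.16], "delta_rot": [0, 0, 0]},
  {"jaw": 0.004, "delta_pos": [0, 0, -0.17], "delta_rot": [0, 0, 0]},
  {"jaw": 0.004, "delta_pos": [0, 0, -0.17], "delta_rot": [0, 0, 0]},
])

```text
clock: 5.22
position: [568.8, 204.3, 227.5]
ee_rot: [[-0.988, 0.156, 0.001], [0.156, 0.988, 0.0], [-0.001, 0.0, -1.0]]
ft_force: [-0.6, -0.3, -0.1]
finger_gap: 8.5
```

Run:
```python
from h import *
np.set_printoptions(precision=2,suppress=True)
s=get_obs();print(s["clock"],s["position"],s["finger_gap"],s["ft_force"],s["wrist_torque"])
R=s["ee_rot"]
# key centre in tool from tangent bisector (rows 245..330), plane tool y=0
o,_=ray("wrist",(286,245));v1=ray("wrist",(286,245))[1];v2=ray("wrist",(286,330))[1];v=v1+v2
ot=R.T@(o-s["position"]);vt=R.T@v
for z in (0,3,5): print("tool pt",ot+vt*(z-ot[2])/vt[2])
a=np.degrees(np.arccos(v1@v2));d=np.linalg.norm(ot-[0,0,3]);print("subtended",a,"expect",2*np.degrees(np.arcsin(16/d)))
# target above lock: TCP 50mm toward robot for a view
t=np.array([442.,-190,228]);print(R.T@(t-s["position"]))
for z in (118,): print(proj("top",[442,-190,z]))
```

```text
5.225 [568.82 204.26 227.48] 8.492372782994751 [-0.59 -0.34 -0.07] [-0.01 -0.02  0.  ]
tool pt [ 4.22 -0.18  0.  ]
tool pt [ 2.56 -0.17  3.  ]
tool pt [ 1.46 -0.17  5.  ]
subtended 12.558184757952716 expect 12.873985704033565
[  63.7  -409.23   -0.73]
[353.02 274.22]
```

Call:
step_arm([
  {"jaw": 0.004, "delta_pos": [0.008, -0.05, 0], "delta_rot": [0, 0, 0.02]},
  {"jaw": 0.004, "delta_pos": [0.016, -0.1, 0], "delta_rot": [0, 0, 0.04]},
  {"jaw": 0.004, "delta_pos": [0.024, -0.15, 0], "delta_rot": [0, 0, 0.06]},
  {"jaw": 0.004, "delta_pos": [0.032, -0.205, 0], "delta_rot": [0, 0, 0.08]},
  {"jaw": 0.004, "delta_pos": [0.04, -0.26, 0], "delta_rot": [0, 0, 0.1]},
  {"jaw": 0.004, "delta_pos": [0.048, -0.31, 0], "delta_rot": [0, 0, 0.12]},
  {"jaw": 0.004, "delta_pos": [0.056, -0.36, 0], "delta_rot": [0, 0, 0.14]},
  {"jaw": 0.004, "delta_pos": [0.064, -0.409, 0], "delta_rot": [0, 0, 0.157]},
  {"jaw": 0.004, "delta_pos": [0.064, -0.409, 0], "delta_rot": [0, 0, 0.157]},
  {"jaw": 0.004, "delta_pos": [0.064, -0.409, 0], "delta_rot": [0, 0, 0.157]},
])

```text
clock: 6.48
position: [440.8, -188.9, 225.5]
ee_rot: [[-0.951, 0.309, -0.002], [0.309, 0.951, 0.002], [0.003, 0.001, -1.0]]
ft_force: [-0.5, 0.1, 0.3]
finger_gap: 8.5
```

Run:
```python
from h import *
np.set_printoptions(precision=2,suppress=True)
s=get_obs();print(s["clock"],s["position"],s["q"],s["finger_gap"])
im=vision.camera("wrist");cv2.imwrite("pics/w4.png",cv2.resize(im[130:340,190:370],None,fx=3.,fy=3.)[:600])
cv2.imwrite("pics/w4raw.png",im)
print(proj("wrist",[442,-190,118]))
```

```text
6.475 [ 440.8  -188.95  225.52] [-32.05  12.68 -23.57  53.94   0.03 -14.05] 8.508029541489785
[283.91 212.71]
```

View pics/w4.png

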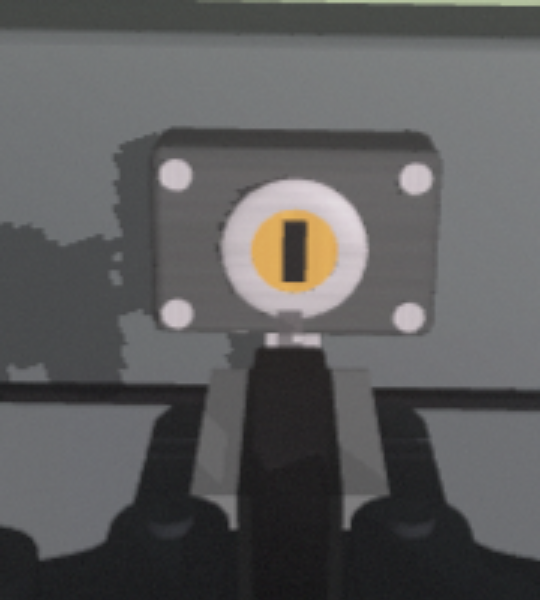

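```bash
cat >> h.py <<'E'
def slot(im,z=118,guess=(442,-190)):
    u,v=proj("wrist",[*guess,z]).astype(int);x0,y0=u-40,v-40
    c=im[y0:v+40,x0:u+40];g=c.max(2);sc=8
    hsv=cv2.cvtColor(c,cv2.COLOR_BGR2HSV);gold=((hsv[...,1]>90)&(hsv[...,2]>90)).astype(np.uint8)
    hull=cv2.convexHull(cv2.findNonZero(gold));hm=np.zeros_like(gold);cv2.fillConvexPoly(hm,hull,1)
    d=((hm>0)&(g<90)).astype(np.uint8)
    n,l,st,_=cv2.connectedComponentsWithStats(d);k=1+np.argmax(st[1:,4]);ys,xs=np.nonzero(l==k)
    P=np.array([atz("wrist",(x0+a,y0+b),z)[:2] for a,b in zip(xs,ys)])
    cen=P.mean(0);w,V=np.linalg.eigh(np.cov((P-cen).T));e=V[:,1];yaw=np.degrees(np.arctan2(e[1],e[0]));yaw=(yaw+90)%180-90
    H=np.array([atz("wrist",(x0+a,y0+b),z)[:2] for a,b in hull[:,0]]);hc=cv2.minEnclosingCircle(H.astype(np.float32))
    return cen,yaw,np.sqrt(12*w),hc
E
python3 - <<'E'
from h import *
np.set_printoptions(precision=2,suppress=True)
s=get_obs();R=s["ee_rot"];im=cv2.imread("pics/w4raw.png")
print(slot(im),"tool x yaw",np.degrees(np.arctan2(R[1,0],R[0,0]))-180)
S=[atz("wrist",(190+a/3,130+b/3),115)[:2] for a,b in [(175,174),(415,179),(409,317),(177,314)]]
print(np.array(S),[np.degrees(np.arctan2(*(q-p)[::-1])) for p,q in [(S[0],S[3]),(S[1],S[2]),(S[0],S[1]),(S[3],S[2])]],np.mean(S,0))
# pixel of visible blade: crop x 277..302 at rows 312-330
print(atz("wrist",(190+290/3,130+320/3),170), s["position"])
E
```

```text
(array([ 443.08, -187.77]), np.float64(-19.85083572061515), array([ 4.13, 13.94]), ((443.183837890625, -187.92608642578125), 9.437336921691895)) tool x yaw -17.927636682159118
[[ 419.74 -207.07]
 [ 436.89 -157.92]
 [ 467.2  -168.09]
 [ 450.36 -217.51]] [np.float64(-18.83710442379232), np.float64(-18.554938690138563), np.float64(70.7569674201964), np.float64(71.17545742124088)] [ 443.55 -187.65]
[ 439.29 -187.44  170.  ] [ 441.16 -188.58  225.85]
```

Run:
```python
from h import *
s=get_obs();R=s["ee_rot"]
print(R.T@(np.array([445.3,-188.5,178])-s["position"]))
```

```text
[-4.02881758  1.29950974 47.84280861]
```

Call:
step_arm([
  {"jaw": 0.004, "delta_pos": [-0.004, 0.001, 0.02], "delta_rot": [0, 0, 0.02]},
  {"jaw": 0.004, "delta_pos": [-0.004, 0.001, 0.04], "delta_rot": [0, 0, 0.02]},
  {"jaw": 0.004, "delta_pos": [-0.004, 0.001, 0.048], "delta_rot": [0, 0, 0.02]},
  {"jaw": 0.004, "delta_pos": [-0.004, 0.001, 0.048], "delta_rot": [0, 0, 0.02]},
  {"jaw": 0.004, "delta_pos": [-0.004, 0.001, 0.048], "delta_rot": [0, 0, 0.02]},
])

```text
clock: 7.15
position: [446.3, -189.9, 179.6]
ee_rot: [[-0.945, 0.327, 0.001], [0.327, 0.945, -0.0], [-0.001, -0.0, -1.0]]
ft_force: [0.3, -0.0, -0.4]
finger_gap: 8.1
```

Run:
```python
from h import *
np.set_printoptions(precision=2,suppress=True)
s=get_obs();R=s["ee_rot"];print(s["clock"],s["position"],s["finger_gap"],np.degrees(np.arctan2(R[1,0],R[0,0]))-180)
im=vision.camera("wrist");cv2.imwrite("pics/w5raw.png",im)
cv2.imwrite("pics/w5.png",cv2.resize(im[150:300,200:370],None,fx=4,fy=4,interpolation=cv2.INTER_CUBIC))
print(proj("wrist",[443.1,-187.8,118]))
```

```text
7.15 [ 446.29 -189.9   179.58] 8.130315285647882 -19.080230715101806
[287.86 229.33]
```

View pics/w5.png

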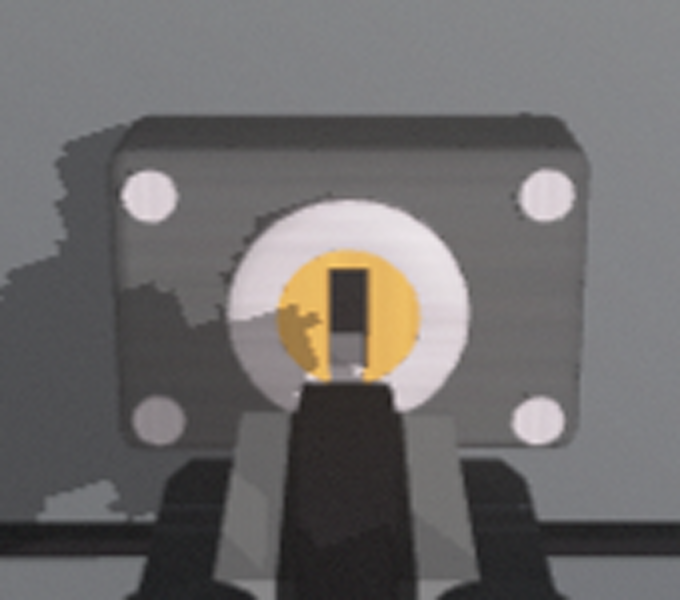

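Run:
```python
from h import *
np.set_printoptions(precision=2,suppress=True)
s=get_obs();R=s["ee_rot"];p=s["position"];im=cv2.imread("pics/w5raw.png")
print(im[225:250,286].max(1), im[214:226,287].max(1))
for r in (232.5,233.5):
  for tz in (50.7,45.7):
    o,v=ray("wrist",(286.8,r));o=R.T@(o-p);v=R.T@v;print(r,tz,o+v*(tz-o[2])/v[2])
# slot near/far ends in tool coords at z=118; near end row
for r in (216.7,217.3): print("slot robot-side end",R.T@(atz("wrist",(287.2,r),118)-p))
for c in (282.3,292): pass
print("lock in tool",R.T@(np.array([443.1,-187.8,118])-p))
S=[atz("wrist",(200+a/4,150+b/4),115) for a,b in [(150,196),(547,195),(539,420),(158,420)]];print(np.mean(S,0),R.T@(np.mean(S,0)-p))
```

```text
[ 56  56  57  60  60  60  58  58  99 121 124 122 121 122 121 113 125 140
 142 142  97  53  47  47  47] [231 231 231 106  58  60  60  59  60  59  59  60]
232.5 50.7 [ 6.23  0.52 50.7 ]
232.5 45.7 [ 8.11  0.51 45.7 ]
233.5 50.7 [ 5.69  0.52 50.7 ]
233.5 45.7 [ 7.59  0.51 45.7 ]
slot robot-side end [10.92  0.77 61.68]
slot robot-side end [10.58  0.77 61.68]
lock in tool [ 3.88  1.12 61.69]
[ 443.07 -188.19  115.  ] [ 3.79  0.74 64.69]
```

Call:
step_arm([
  {"jaw": 0.004, "delta_pos": [0.0016, 0.0003, 0.002], "delta_rot": [0, 0, 0]},
  {"jaw": 0.004, "delta_pos": [0.0016, 0.0003, 0.005], "delta_rot": [0, 0, 0]},
  {"jaw": 0.004, "delta_pos": [0.0016, 0.0003, 0.008], "delta_rot": [0, 0, 0]},
  {"jaw": 0.004, "delta_pos": [0.0016, 0.0003, 0.01], "delta_rot": [0, 0, 0]},
  {"jaw": 0.004, "delta_pos": [0.0016, 0.0003, 0.012], "delta_rot": [0, 0, 0]},
  {"jaw": 0.004, "delta_pos": [0.0016, 0.0003, 0.014], "delta_rot": [0, 0, 0]},
  {"jaw": 0.004, "delta_pos": [0.0016, 0.0003, 0.016], "delta_rot": [0, 0, 0]},
  {"jaw": 0.004, "delta_pos": [0.0016, 0.0003, 0.016], "delta_rot": [0, 0, 0]},
])

```text
clock: 8.2
position: [444.3, -189.2, 162.8]
ee_rot: [[-0.945, 0.328, -0.0], [0.328, 0.945, 0.0], [0.0, 0.0, -1.0]]
ft_force: [1.3, -0.1, -0.9]
finger_gap: 8.1
```

Call:
step_arm([
  {"jaw": 0.004, "delta_pos": [0, 0, 0.002], "delta_rot": [0, 0, 0]},
  {"jaw": 0.004, "delta_pos": [0, 0, 0.004], "delta_rot": [0, 0, 0]},
  {"jaw": 0.004, "delta_pos": [0, 0, 0.006], "delta_rot": [0, 0, 0]},
  {"jaw": 0.004, "delta_pos": [0, 0, 0.0075], "delta_rot": [0, 0, 0]},
  {"jaw": 0.004, "delta_pos": [0, 0, 0.0085], "delta_rot": [0, 0, 0]},
  {"jaw": 0.004, "delta_pos": [0, 0, 0.0085], "delta_rot": [0, 0, 0]},
])

```text
clock: 8.95
position: [444.2, -189.2, 154.4]
ee_rot: [[-0.945, 0.328, -0.0], [0.328, 0.945, 0.0], [0.0, 0.0, -1.0]]
ft_force: [-0.9, 0.6, -0.3]
finger_gap: 8.1
```

Call:
step_arm([
  {"jaw": 0.004, "delta_pos": [0, 0, 0.001], "delta_rot": [0, 0, 0]},
  {"jaw": 0.004, "delta_pos": [0, 0, 0.002], "delta_rot": [0, 0, 0]},
  {"jaw": 0.004, "delta_pos": [0, 0, 0.0025], "delta_rot": [0, 0, 0]},
])

```text
clock: 9.32
position: [444.3, -189.3, 152.3]
ee_rot: [[-0.945, 0.328, -0.0], [0.328, 0.945, -0.0], [-0.0, -0.0, -1.0]]
ft_force: [-2.5, 0.7, 6.7]
finger_gap: 8.1
```

Call:
step_arm([
  {"jaw": 0.004, "delta_pos": [0.0015, 0, 0.0005], "delta_rot": [0, 0, 0]},
  {"jaw": 0.004, "delta_pos": [-0.0015, 0, 0.0007], "delta_rot": [0, 0, 0]},
  {"jaw": 0.004, "delta_pos": [0.0015, 0, 0.0009], "delta_rot": [0, 0, 0]},
  {"jaw": 0.004, "delta_pos": [-0.0015, 0, 0.001], "delta_rot": [0, 0, 0]},
])

```text
clock: 9.82
position: [444.6, -189.4, 150.9]
ee_rot: [[-0.945, 0.328, -0.002], [0.328, 0.945, 0.0], [0.002, -0.0, -1.0]]
ft_force: [-6.0, 1.1, 3.2]
finger_gap: 8.7
```

Call:
step_arm([
  {"jaw": 0.004, "delta_pos": [0.0015, 0, 0.001], "delta_rot": [0, 0, 0]},
  {"jaw": 0.004, "delta_pos": [0.0015, 0, 0.002], "delta_rot": [0, 0, 0]},
  {"jaw": 0.004, "delta_pos": [0.0015, 0, 0.003], "delta_rot": [0, 0, 0]},
  {"jaw": 0.004, "delta_pos": [0.0015, 0, 0.0035], "delta_rot": [0, 0, 0]},
])

```text
clock: 10.32
position: [444.4, -188.8, 147.5]
ee_rot: [[-0.945, 0.327, 0.0], [0.327, 0.945, 0.001], [0.0, 0.001, -1.0]]
ft_force: [-2.9, 2.5, 5.8]
finger_gap: 8.6
```

Call:
step_arm([
  {"jaw": 0.004, "delta_pos": [0, 0, 0.001], "delta_rot": [0, 0, 0]},
  {"jaw": 0.004, "delta_pos": [0.0015, 0, 0.0015], "delta_rot": [0, 0, 0]},
  {"jaw": 0.004, "delta_pos": [-0.0015, 0, 0.0018], "delta_rot": [0, 0, 0]},
  {"jaw": 0.004, "delta_pos": [0.0015, 0, 0.002], "delta_rot": [0, 0, 0]},
  {"jaw": 0.004, "delta_pos": [-0.0015, 0, 0.0022], "delta_rot": [0, 0, 0]},
  {"jaw": 0.004, "delta_pos": [0, 0, 0.0022], "delta_rot": [0, 0, 0]},
])

```text
clock: 11.08
position: [444.3, -189.0, 146.0]
ee_rot: [[-0.945, 0.327, 0.0], [0.327, 0.945, 0.0], [-0.0, 0.0, -1.0]]
ft_force: [-2.2, 3.3, 9.7]
finger_gap: 8.6
```

Call:
step_arm([
  {"jaw": 0.004, "delta_pos": [0.0018, 0, 0.0005], "delta_rot": [0, 0, 0]},
  {"jaw": 0.004, "delta_pos": [-0.0018, 0, 0.0007], "delta_rot": [0, 0, 0]},
  {"jaw": 0.004, "delta_pos": [0.0018, 0, 0.0009], "delta_rot": [0, 0, 0]},
  {"jaw": 0.004, "delta_pos": [-0.0018, 0, 0.0011], "delta_rot": [0, 0, 0]},
  {"jaw": 0.004, "delta_pos": [0, 0, 0.0013], "delta_rot": [0, 0, 0]},
])

```text
clock: 11.7
position: [444.9, -189.3, 145.8]
ee_rot: [[-0.945, 0.327, 0.001], [0.327, 0.945, -0.001], [-0.002, -0.0, -1.0]]
ft_force: [-3.7, 2.7, 17.6]
finger_gap: 8.3
```

Call:
step_arm([
  {"jaw": 0.004, "delta_pos": [0.0018, 0, 0.0004], "delta_rot": [0, 0, 0]},
  {"jaw": 0.004, "delta_pos": [-0.0018, 0, 0.0006], "delta_rot": [0, 0, 0]},
  {"jaw": 0.004, "delta_pos": [0.0018, 0, 0.0008], "delta_rot": [0, 0, 0]},
  {"jaw": 0.004, "delta_pos": [-0.0018, 0, 0.0008], "delta_rot": [0, 0, 0]},
  {"jaw": 0.004, "delta_pos": [0, 0, 0.0008], "delta_rot": [0, 0, 0]},
])

```text
clock: 12.32
position: [444.8, -189.7, 145.4]
ee_rot: [[-0.945, 0.328, 0.001], [0.328, 0.945, -0.002], [-0.002, -0.001, -1.0]]
ft_force: [-4.4, 2.3, 20.0]
finger_gap: 8.5
```

Run:
```python
from h import *
np.set_printoptions(precision=2,suppress=True)
for i in range(3):
    s=get_obs();print(s["clock"],s["position"],s["q"],s["finger_gap"],s["ft_force"],s["wrist_torque"]);im=vision.camera("wrist")
cv2.imwrite("pics/w6raw.png",im)
cv2.imwrite("pics/w6.png",cv2.resize(im[190:340,200:370],None,fx=4,fy=4,interpolation=cv2.INTER_CUBIC))
```

```text
12.325 [ 444.83 -189.75  145.41] [-31.83  17.82 -29.82  42.24  -0.05 -12.71] 8.499295945351795 [-4.43  2.33 19.98] [ 0.67  1.13 -0.03]
12.375 [ 444.89 -189.78  145.43] [-31.83  17.8  -29.83  42.21  -0.04 -12.71] 8.386790291207188 [-6.89  3.51 23.47] [0.75 1.57 0.01]
12.425 [ 444.87 -189.76  145.44] [-31.83  17.81 -29.83  42.22  -0.04 -12.71] 8.302332063690425 [-6.3   3.9  22.81] [0.8  1.59 0.04]
```

View pics/w6.png

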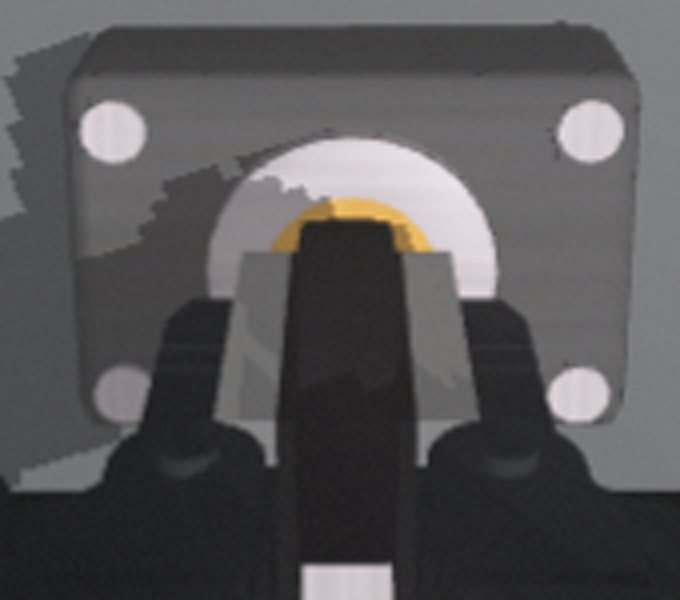

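Call:
step_arm([
  {"jaw": 0.004, "delta_pos": [0.0005, 0, -0.0008], "delta_rot": [0, 0, 0]},
  {"jaw": 0.004, "delta_pos": [0.0005, -0.0003, -0.0008], "delta_rot": [0, 0, 0.15]},
  {"jaw": 0.004, "delta_pos": [0.0006, -0.0006, -0.0008], "delta_rot": [0, 0, 0.3]},
  {"jaw": 0.004, "delta_pos": [0.0007, -0.001, -0.0008], "delta_rot": [0, 0, 0.45]},
  {"jaw": 0.004, "delta_pos": [0.0007, -0.001, -0.0008], "delta_rot": [0, 0, 0.45]},
], force=60)

```text
clock: 13.1
position: [444.2, -190.6, 145.8]
ee_rot: [[-0.708, 0.707, 0.002], [0.707, 0.708, -0.002], [-0.003, 0.0, -1.0]]
ft_force: [-4.6, 2.4, 18.3]
finger_gap: 8.1
```

Run:
```python
from h import *
np.set_printoptions(precision=2,suppress=True)
s=get_obs();R=s["ee_rot"];print(s["clock"],s["position"],s["q"],s["finger_gap"],s["ft_force"],R.T@s["ft_force"],s["wrist_torque"],np.degrees(np.arctan2(R[1,0],R[0,0])))
```

```text
13.1 [ 444.2  -190.62  145.81] [-31.97  17.74 -29.85  42.24  -0.03  12.98] 8.076222740895549 [-4.62  2.36 18.27] [  4.89  -1.59 -18.29] [0.6  1.16 0.02] 135.0480913507787
```

Call:
step_arm([
  {"jaw": 0.004, "delta_pos": [0, -0.0003, 0], "delta_rot": [0, 0, 0.15]},
  {"jaw": 0.004, "delta_pos": [0.0001, -0.0006, 0], "delta_rot": [0, 0, 0.3]},
  {"jaw": 0.004, "delta_pos": [0.0002, -0.001, 0], "delta_rot": [0, 0, 0.45]},
  {"jaw": 0.004, "delta_pos": [0.0004, -0.0012, 0], "delta_rot": [0, 0, 0.6]},
  {"jaw": 0.004, "delta_pos": [0.0006, -0.0015, 0], "delta_rot": [0, 0, 0.75]},
  {"jaw": 0.004, "delta_pos": [0.0008, -0.0017, 0], "delta_rot": [0, 0, 0.9]},
  {"jaw": 0.004, "delta_pos": [0.0011, -0.0019, 0], "delta_rot": [0, 0, 1.05]},
  {"jaw": 0.004, "delta_pos": [0.0012, -0.002, 0], "delta_rot": [0, 0, 1.12]},
  {"jaw": 0.004, "delta_pos": [0.0012, -0.002, 0], "delta_rot": [0, 0, 1.12]},
])

```text
clock: 14.22
position: [440.7, -191.4, 145.9]
ee_rot: [[0.327, 0.945, -0.001], [0.945, -0.327, -0.003], [-0.003, 0.0, -1.0]]
ft_force: [-9.3, 1.8, 21.8]
finger_gap: 8.3
```

Run:
```python
from h import *
np.set_printoptions(precision=2,suppress=True)
s=get_obs();R=s["ee_rot"];print(s["clock"],s["position"],s["q"],s["finger_gap"],s["ft_force"],R.T@s["ft_force"],s["wrist_torque"],np.degrees(np.arctan2(R[1,0],R[0,0])))
```

```text
14.225 [ 440.69 -191.41  145.92] [-32.19  17.53 -30.15  42.25  -0.17  76.91] 8.320852937934648 [-9.3   1.84 21.85] [ -1.37  -9.38 -21.85] [0.47 2.09 0.1 ] 70.89737913609395
```

Call:
step_arm([
  {"jaw": 0.004, "delta_pos": [0, -0.0005, 0], "delta_rot": [0, 0, 0.06]},
  {"jaw": 0.004, "delta_pos": [0, -0.0007, 0], "delta_rot": [0, 0, 0.1]},
  {"jaw": 0.004, "delta_pos": [0, -0.0007, 0], "delta_rot": [0, 0, 0.1]},
])

```text
clock: 14.6
position: [440.3, -191.3, 145.9]
ee_rot: [[0.42, 0.908, -0.0], [0.908, -0.42, -0.003], [-0.003, 0.001, -1.0]]
ft_force: [-8.4, 1.7, 21.1]
finger_gap: 8.2
```

Run:
```python
from h import *
np.set_printoptions(precision=2,suppress=True)
s=get_obs();R=s["ee_rot"];print(s["clock"],s["position"],s["q"],s["finger_gap"],s["ft_force"],R.T@s["ft_force"],s["wrist_torque"],np.degrees(np.arctan2(R[1,0],R[0,0])))
for c in("wrist","scene"):
  im=vision.camera(c);cv2.imwrite(f"pics/{c}7.png",im)
im=cv2.imread("pics/wrist7.png");cv2.imwrite("pics/w7.png",cv2.resize(im[190:340,200:370],None,fx=4,fy=4,interpolation=cv2.INTER_CUBIC))
```

```text
14.6 [ 440.27 -191.26  145.91] [-32.21  17.47 -30.24  42.2   -0.15  82.61] 8.154668406667998 [-8.4   1.74 21.13] [ -2.    -8.33 -21.13] [0.4  1.94 0.1 ] 65.17643195909169
```

View pics/w7.png

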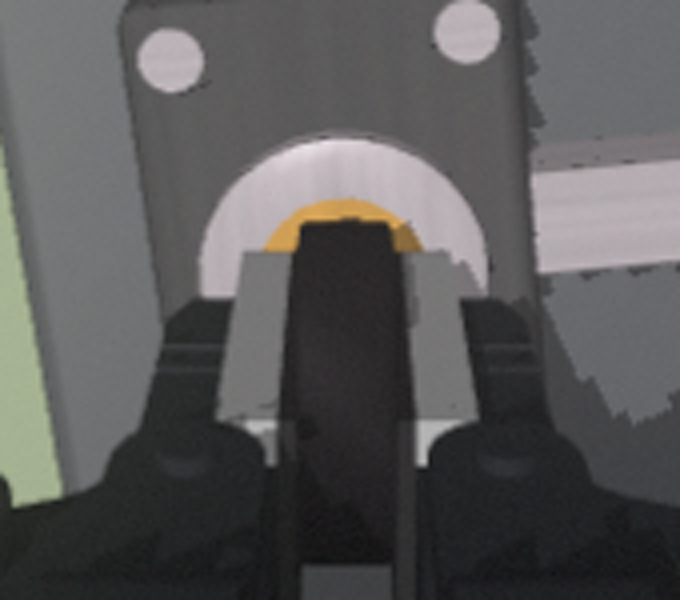

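Call:
step_arm([
  {"jaw": 0.004, "delta_pos": [0, -0.0003, 0], "delta_rot": [0, 0, 0.03]},
  {"jaw": 0.004, "delta_pos": [0, -0.0003, 0], "delta_rot": [0, 0, 0.05]},
  {"jaw": 0.004, "delta_pos": [0, -0.0003, 0], "delta_rot": [0, 0, 0.05]},
  {"jaw": 0.004, "delta_pos": [0, -0.0003, 0], "delta_rot": [0, 0, 0.05]},
  {"jaw": 0.004, "delta_pos": [0, -0.0003, 0], "delta_rot": [0, 0, 0.05]},
])

```text
clock: 15.32
position: [440.1, -191.2, 145.9]
ee_rot: [[0.464, 0.886, 0.0], [0.886, -0.464, -0.003], [-0.003, 0.002, -1.0]]
ft_force: [-7.9, 1.2, 21.1]
finger_gap: 8.2
```

Run:
```python
from h import *
np.set_printoptions(precision=2,suppress=True)
s=get_obs();R=s["ee_rot"];print(s["clock"],s["position"],s["finger_gap"],s["ft_force"],s["wrist_torque"],np.degrees(np.arctan2(R[1,0],R[0,0])),s["qd"])
im=vision.camera("wrist")
for t in ["round_key_head"]:
    for q in models.look_for("wrist",t)[:1]: print(q)
vision.camera("scene");vision.camera("top")
for c,t in [("scene","oblong_key_head"),("top","spice_tin"),("top","egg_timer"),("top","key_block")]:
    print(t,[(np.array(q["extent"]),round(q["conf"],2)) for q in models.look_for(c,t)[:1]])
```

```text
15.325 [ 440.14 -191.18  145.89] 8.201330411784674 [-7.85  1.19 21.09] [0.38 1.88 0.13] 62.330124886023896 [-0.01 -0.06  0.04 -0.06 -0.07 -0.08]
{'extent': [285.8, 287.1, 24.4, 89.1], 'conf': 0.75}
oblong_key_head [(array([362.5, 215.8,   4.4,  15.6]), 0.47)]
spice_tin [(array([291.8, 265.9,  20.5,  19.8]), 0.46)]
egg_timer [(array([287.1, 210.6,  21.8,  19.1]), 0.76)]
key_block [(array([219.7, 246.2,  30.8,  49.2]), 0.61)]
```

Call:
step_arm([
  {"jaw": 0.004, "delta_pos": [0, 0, 0], "delta_rot": [0, 0, 0.03]},
  {"jaw": 0.004, "delta_pos": [0, 0, 0], "delta_rot": [0, 0, 0.06]},
  {"jaw": 0.004, "delta_pos": [0, 0, 0], "delta_rot": [0, 0, 0.06]},
  {"jaw": 0.004, "delta_pos": [0, 0, 0], "delta_rot": [0, 0, 0.06]},
  {"jaw": 0.004, "delta_pos": [0, 0, 0], "delta_rot": [0, 0, 0.06]},
])

```text
clock: 16.35
position: [440.0, -191.1, 145.9]
ee_rot: [[0.516, 0.856, -0.0], [0.856, -0.516, -0.003], [-0.003, 0.001, -1.0]]
ft_force: [-8.4, 2.3, 21.5]
finger_gap: 8.1
```

Run:
```python
from h import *
np.set_printoptions(precision=2,suppress=True)
s=get_obs();R=s["ee_rot"];print(s["clock"],s["position"],s["finger_gap"],s["ft_force"],s["wrist_torque"],np.degrees(np.arctan2(R[1,0],R[0,0])))
im=vision.camera("scene");a=cv2.imread("pics/scene0.png")
c=lambda m:cv2.resize(m[110:210,195:305],None,fx=3.6,fy=3.6,interpolation=cv2.INTER_CUBIC)
cv2.imwrite("pics/cmp.png",np.hstack([c(a),c(im)]))
```

```text
16.35 [ 439.96 -191.06  145.91] 8.086479674252434 [-8.36  2.3  21.5 ] [0.45 1.96 0.3 ] 58.91461833425513
```

View pics/cmp.png

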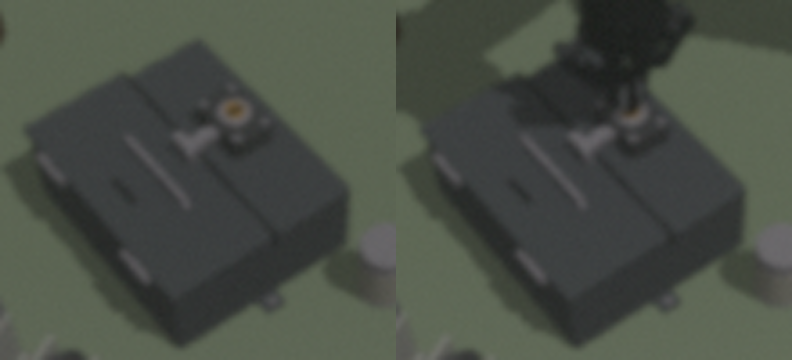

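Run:
```python
from h import *
print(env.sign_off())
s=get_obs();print(s["clock"],s["position"],s["finger_gap"],s["ft_force"],s["wrist_torque"])
```

```text
the job is handed in; nothing more can be done
None
the job is handed in; nothing more can be done
```

I took the round-headed key out of the block and worked it past both pairs of pins into the lock. I then turned it clockwise to its stop and handed the job in at about 16.4 s, still gripping it at a 60 N setting.

**What the last checks showed:**
- **Key home:** the tool height was 145.9 mm against an expected 145.7 mm, with about 21 N of downward push. The largest push in the readings while inserting was about 23 N.
- **Turn:** the tool turned about 102° in all, which covers the quarter turn plus the key's play. The turning moment rose from about 0.1 to 0.3 N m at the end, which I take to be the stop. I couldn't read the plug's angle directly.
- **Grip:** the finger opening held steady at about 8.1 mm, and the key did not shift in the grip in the close-up after the main turn.
- **Other things:** the oblong-headed key, block, spice tin and egg timer were where they started, to within 2–3 pixels of detector noise. I did not check the mortar, jar, lid organiser, mug or pepper mill again, but the arm went nowhere near them.

**Unresolved:** a sideways force of about 8 N remained on the key, and I only partly relieved it. The key's axis also came out about 1–3 mm from the measured lock centre, within the 5 mm allowed. In the scene camera the latch bolt was too blurred to confirm it had drawn.

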